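# Band the stubs for a leak test

## Robot

A 7-joint arm with a two-finger parallel gripper is mounted at the origin on the work surface. World frame = base frame: x ahead of the robot, y to its left, z up, the work surface at z = 0. Lengths are in mm, angles in rad, forces in N, time in s.
With the tool pointing down it reaches from about 350 to 900 mm from the base axis. Payload 8.1 kg.
Tool frame: the origin (TCP) lies midway between the tips of the shut fingers; the grasp point (between the pads) lies 19 mm behind it; z points along the fingers, y is the direction in which the jaws open and shut (so a half turn about z gives the same grasp; the last joint's range is limited). The gripper opens to 92 mm and grips with 3 to 60 N. Pads are 19 mm wide; open, the fingers measure 130 mm over their backs; the gripper's body (75 mm by 190 mm) begins 47 mm behind the grasp point.
Start: joints at [-1.392, 0.434, 0.025, 1.573, -0.012, 1.134, -0.075], TCP at [173.83, 600.354, 226.742] pointing down, gripper open.
Joint ranges: [-2.62, 2.62], [-0.44, 2.09], [-1.27, 1.32], [0.08, 2.57], [-1.32, 4.46], [0.12, 2], [-2.74, 2.74]. Speed limits (rad/s): [2.22, 2.22, 3.01, 3.01, 3.14, 3.14, 3.14].

## Interface

Orientations are given as a unit quaternion [w, x, y, z].
In Python, from workcell import arm, read_camera, camera_info, trace gives the robot as it stands. The module is installed in compiled form; this text tells all that it offers. Calls block until the motion is done:
- arm.goto(position, orientation): joint-space move of the TCP to a pose.
- arm.move_straight(position, rotation=None, speed=150, stop_force=None): straight line of the TCP; rotation=None keeps the orientation; speed is the mean speed in mm/s. With stop_force (N) it stops when the force on the tool has changed by that much, and returns True; else False.
- arm.set_joints(angles): joint-space move.
- arm.set_gripper(opening): finger opening in mm; the grip force is fixed at half the most; returns when the fingers have stopped.
- arm.hold(seconds).
- arm.ik(position, orientation): joint angles nearest the present ones, or None.
- arm.get_state(): the state.
- read_camera(name): name is "scene" or "top" or "wrist"; returns the picture (400x640x3 uint8, red, green, blue); there is no depth.
- camera_info(name): a dict with "vertical_fov" (degrees; the focal length in pixels is half the picture's height over the tangent of half this angle, whatever the lens; pixels are square), "cx", "cy" (the principal point, pixels), "dist_coeffs" ([k1, k2, p1, p2, k3] as OpenCV has them; the pictures are not rectified), "rvec" (rotation vector, rad) and "tvec" (3), from world to camera coordinates, as OpenCV has them. Camera axes: x right, y down, z forward; pixel columns grow to the right and rows downward; lengths in mm; the calibration is good to about 2 mm. A picture is of the moment at which its call begins: read the wrist's pose just before it. camera_info takes no time and is no camera call; for the wrist camera it gives the pose at the moment of the call.
A pose or a line that the arm cannot do raises arm.IKError and nothing moves.
- arm.sign_off(): hands the job in, once; it reports no verdict.
Trained networks look in the newest picture that a camera, given by its name, has taken for a name from the list of things; names that differ only in an ending like _2 or _b are one class to them, and where a whole thing is asked for, a point or a joint stands for the part that bears it (a point fixed in the world has none). Each returns a list of dicts, best first, with "confidence" (0 to 1); they miss things now and then, are a little off and sometimes report something else, mostly with a low value. They report only what shows in the picture. A call takes as long as a camera call. They do not tell look-alikes from the thing itself.
- trace(camera, name): "mask" (400x640 bool, what is visible of it) and "box" ([left, top, right, bottom] in pixels, round what is visible of it).
The state is a dict: "time": time; "qpos": joint angles; "qd": joint speeds; "joint_efforts": joint torques, N m; "tool_pos": TCP position; "tool_rot": TCP orientation; "ft_force": force on the tool from outside, world axes, zero at the start; "ft_torque": the same for the moment, N m; "width": finger opening in mm.
Only numpy, scipy, OpenCV 4.12 (cv2) and the standard library are available. Lean on these libraries where they do the work, as an engineer would, in place of code of your own. Each camera call takes 0.05 s, during which the arm holds its last target. There are 200 camera calls.

## Task

Get the units ready for their leak test: slide each worm-drive band that is on the bench over the barbed stub of its own size until the whole band sits on the black rubber sleeve, and turn its thumb key clockwise until the band is snug; a stub whose band is missing stays bare. When every band is snug, push the air supply lever right over, away from the robot. Do not disturb the wheel, tin, screwdriver and bin.

Things in the scene. Friction and masses are not known exactly. Their poses are not given: they have to be found in the camera images.
- ring_small (a point): Centre of the opening of the small worm-drive band: loose, bright steel, 30 mm wide, standing on edge on the bench like a wheel, a dark screw housing at one side. 24.5 mm above its underside. x: axis of the opening (either end may go first), +y: to the housing, z up. Opening 41 mm when wound out, 49 mm outside; whole band about 0.41 kg.
- housing_small (a point): Place to hold the small band: middle of its screw housing, 10 mm below the housing's top, 33.5 mm along +y from the opening's centre line. Axes as ring_small. The housing is an upright block 34 mm (x) by 22 mm (y), 76 mm high, on a foot 64 mm (x) by 30 mm, 10 mm thick; grip its two x faces. The thumb key stands on its top.
- key_small (a point): Point on the screw's axis in the thumb key of the small band, 20 mm above the housing's top, 96 mm above the band's underside. Key: upright flat bar 26 mm long, 10 mm thick, 30 mm high, from 78 to 108 mm above the underside. x: along the key's long side, y: across its thickness, z up. Turns with the screw.
- screw_small (a joint): Screw of the small band (vertical): rad, 0 = wound right out, key's long side along the band's x; grows CLOCKWISE seen from above, end stop 4.5. Each rad lifts the band's lower half 2.2 mm; on its own stub it is snug at about 3.2 rad and turns no further. A gripper on the key holds the band up, so let go at about 2.4: it settles 1.5 mm onto the stub. Friction 0.03 N m; stays as left.
- seat_small (a point): Middle of the black rubber sleeve of the small stub, on its level axis, 26.5 mm above the bench; fixed, pointing along -x here. Sleeve 34 mm across, 60 mm long; then barbed nose, tip at x = -60 mm. Unit's face at x = +65 mm (unit 100 mm wide, 76 high). The small band, standing on the bench, slides along the bench over it with 3.5 mm to spare each side.
- ring_middle (a point): Centre of the opening of the middle worm-drive band: loose, bright steel, 30 mm wide, standing on edge on the bench like a wheel, a dark screw housing at one side. 30.5 mm above its underside. x: axis of the opening (either end may go first), +y: to the housing, z up. Opening 53 mm when wound out, 61 mm outside; whole band about 0.41 kg.
- housing_middle (a point): Place to hold the middle band: middle of its screw housing, 10 mm below the housing's top, 39.5 mm along +y from the opening's centre line. Axes as ring_middle. The housing is an upright block 34 mm (x) by 22 mm (y), 76 mm high, on a foot 64 mm (x) by 30 mm, 10 mm thick; grip its two x faces. The thumb key stands on its top.
- key_middle (a point): Point on the screw's axis in the thumb key of the middle band, 20 mm above the housing's top, 96 mm above the band's underside. Key: upright flat bar 26 mm long, 10 mm thick, 30 mm high, from 78 to 108 mm above the underside. x: along the key's long side, y: across its thickness, z up. Turns with the screw.
- screw_middle (a joint): Screw of the middle band (vertical): rad, 0 = wound right out, key's long side along the band's x; grows CLOCKWISE seen from above, end stop 4.5. Each rad lifts the band's lower half 2.2 mm; on its own stub it is snug at about 3.2 rad and turns no further. A gripper on the key holds the band up, so let go at about 2.4: it settles 1.5 mm onto the stub. Friction 0.03 N m; stays as left.
- seat_middle (a point): Middle of the black rubber sleeve of the middle stub, on its level axis, 32.5 mm above the bench; fixed, pointing along -x here. Sleeve 46 mm across, 60 mm long; then barbed nose, tip at x = -60 mm. Unit's face at x = +65 mm (unit 100 mm wide, 76 high). The middle band, standing on the bench, slides along the bench over it with 3.5 mm to spare each side.
- ring_large (a point): Centre of the opening of the large worm-drive band: loose, bright steel, 30 mm wide, standing on edge on the bench like a wheel, a dark screw housing at one side. 36.5 mm above its underside. x: axis of the opening (either end may go first), +y: to the housing, z up. Opening 65 mm when wound out, 73 mm outside; whole band about 0.41 kg.
- housing_large (a point): Place to hold the large band: middle of its screw housing, 10 mm below the housing's top, 45.5 mm along +y from the opening's centre line. Axes as ring_large. The housing is an upright block 34 mm (x) by 22 mm (y), 76 mm high, on a foot 64 mm (x) by 30 mm, 10 mm thick; grip its two x faces. The thumb key stands on its top.
- key_large (a point): Point on the screw's axis in the thumb key of the large band, 20 mm above the housing's top, 96 mm above the band's underside. Key: upright flat bar 26 mm long, 10 mm thick, 30 mm high, from 78 to 108 mm above the underside. x: along the key's long side, y: across its thickness, z up. Turns with the screw.
- screw_large (a joint): Screw of the large band (vertical): rad, 0 = wound right out, key's long side along the band's x; grows CLOCKWISE seen from above, end stop 4.5. Each rad lifts the band's lower half 2.2 mm; on its own stub it is snug at about 3.2 rad and turns no further. A gripper on the key holds the band up, so let go at about 2.4: it settles 1.5 mm onto the stub. Friction 0.03 N m; stays as left.
- seat_large (a point): Middle of the black rubber sleeve of the large stub, on its level axis, 38.5 mm above the bench; fixed, pointing along -x here. Sleeve 58 mm across, 60 mm long; then barbed nose, tip at x = -60 mm. Unit's face at x = +65 mm (unit 100 mm wide, 76 high). The large band, standing on the bench, slides along the bench over it with 3.5 mm to spare each side.
- supply (a joint): Air supply lever, steel, 60 mm long, hinged on a small grey block: rad, 0 = leaning towards the robot, 1.0 = pushed right over to the far side (air on). Stays where it is left.
- supply_tip (a point): Centre of the 26 mm ball on the supply lever's tip, 60 mm from its hinge; the hinge is level, 22 mm above the bench, along this point's y; horizontally this point's +x is the way to push. The ball stands 75 mm high at joint 0 and 1.0, 82 mm half-way. The lever's block is 70 x 50 x 25 mm; pushing takes about 1 N.
- wheel: rubber-tyred mower wheel lying flat, 184 mm across, 40 mm thick (bystander). Origin: centre of its underside.
- tin: closed round grease tin 72 mm across, 75 mm high (bystander). Origin: centre of its underside.
- driver: screwdriver lying on the bench (bystander).
- bin: open grey parts bin 160 x 220 x 90 mm (bystander). Origin: centre of its underside.
- band_small: The small band's body; same axes as ring_small, origin under the opening at the band's underside.
- band_middle: The middle band's body; same axes as ring_middle, origin under the opening at the band's underside.
- band_large: The large band's body; same axes as ring_large, origin under the opening at the band's underside.
Things that resemble listed ones, but are neither listed nor needed, are in the scene too. What is shaped like the part that bears seat_large but red is not meant. What is shaped like the band_middle but yellow is not meant.

How it is judged:
By the outcome, as a careful person would: the job done as asked, in the order asked, and still so for the second after the job is handed in, with the robot touching nothing.
Of band_small, band_middle, band_large only 2 to 3 are there at a start; the rules pass over those that are not, and their reading is None.
At some moment in a run one of band_small, band_middle, band_large may be knocked a few centimetres aside while the robot is not near it.
It also fails if it takes over 210 s, if anything falls off the work surface, if the arm or the gripper's body presses on something with over 40 N, if the wrist force passes 120 N, or if a joint passes its speed limit or range.

## Working session

There is one attempt and no reset: what is moved stays moved. The work goes in short steps, each a Python script; the robot and the scene stay as the last script left them, time stands still between calls to the robot, and variables do not carry over. Pictures are saved under pics/ and viewed, about 12 in all and at most 16, crops included, and the job is handed in when it is done.

```bash
mkdir -p pics; python3 - <<'E'
from workcell import arm, read_camera, camera_info, trace
import cv2
for c in("scene","top"):
    im=read_camera(c); cv2.imwrite(f"pics/{c}0.png",im[:,:,::-1])
    i=camera_info(c); print(c,{k:i[k] for k in i})
    for n in["band_small","band_middle","band_large","seat_small","seat_middle","seat_large","supply","supply_tip","wheel","tin","driver","bin","key_small","housing_small"]:
        try: print(n,[(round(d["confidence"],2),[int(v) for v in d["box"]]) for d in trace(c,n)])
        except Exception as e: print(n,e)
print(camera_info("wrist")); print(arm.get_state())
E
```

```text
scene {'vertical_fov': 56.762012555581606, 'cx': 318.38100716550974, 'cy': 200.38435030854347, 'dist_coeffs': array([-0.00680192,  0.        ,  0.        ,  0.        ,  0.        ]), 'rvec': array([ 0.93403981,  2.61842491, -0.90494899]), 'tvec': array([ 425.86656151, -182.72917194, 1485.81096133])}
band_small [(0.6, [392, 286, 414, 322])]
band_middle [(0.69, [422, 263, 451, 297]), (0.61, [346, 266, 380, 300])]
band_large [(0.88, [377, 231, 410, 270])]
seat_small [(0.91, [217, 165, 275, 209])]
seat_middle [(0.97, [231, 186, 295, 236]), (0.73, [407, 290, 418, 304]), (0.16, [247, 211, 314, 268])]
seat_large [(0.73, [189, 104, 261, 167]), (0.7, [247, 212, 315, 269]), (0.67, [305, 139, 363, 187]), (0.3, [348, 263, 377, 299])]
supply [(0.71, [378, 231, 411, 268]), (0.52, [317, 237, 329, 250])]
supply_tip [(0.48, [319, 233, 332, 249])]
wheel [(0.92, [277, 277, 348, 352]), (0.5, [319, 236, 330, 249])]
tin [(0.75, [376, 333, 410, 369]), (0.49, [347, 263, 377, 300])]
driver []
bin [(0.56, [191, 106, 260, 166])]
key_small [(0.52, [406, 293, 414, 304]), (0.23, [346, 265, 376, 302])]
housing_sm
[... 1400 characters left out ...]
14])}
{'time': 1.5, 'qpos': array([-1.39160483,  0.4345227 ,  0.02499016,  1.57317099, -0.01164135,
        1.13395753, -0.07509923]), 'qd': array([-0.00117695,  0.0016612 , -0.00017265,  0.00058678, -0.00218887,
        0.00046057, -0.00049652]), 'joint_efforts': array([-4.66483525e-04, -6.67644954e+01,  9.84372720e-01, -3.14810014e+01,
       -6.04790705e-02,  3.26216512e-02,  5.30110015e-05]), 'tool_pos': array([173.81441755, 600.38868839, 226.73884146]), 'tool_rot': array([-1.16932655e-05,  1.40475772e-01,  9.90084115e-01,  4.41155423e-05]), 'ft_force': array([-0.46485244, -0.08961811, -0.2128906 ]), 'ft_torque': array([ 0.0124406 , -0.02196174,  0.06107388]), 'width': 91.44932768581687}
```

View images.

```bash
python3 - <<'E'
import cv2
a=cv2.imread("pics/scene0.png")[90:390,170:480];cv2.imwrite("pics/s1.png",cv2.resize(a,(620,600),interpolation=cv2.INTER_CUBIC))
a=cv2.imread("pics/top0.png")[90:320,140:530];cv2.imwrite("pics/t1.png",cv2.resize(a,(780,460),interpolation=cv2.INTER_CUBIC))
E
```

```text
(no output)
```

View pics/s1.png

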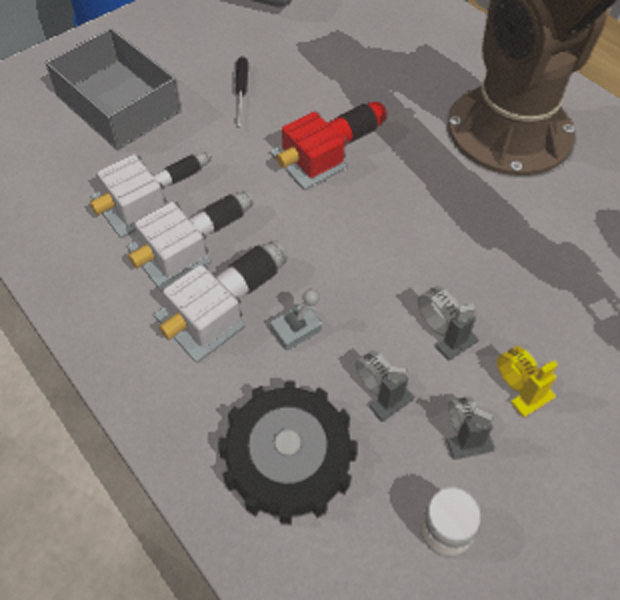

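View pics/t1.png

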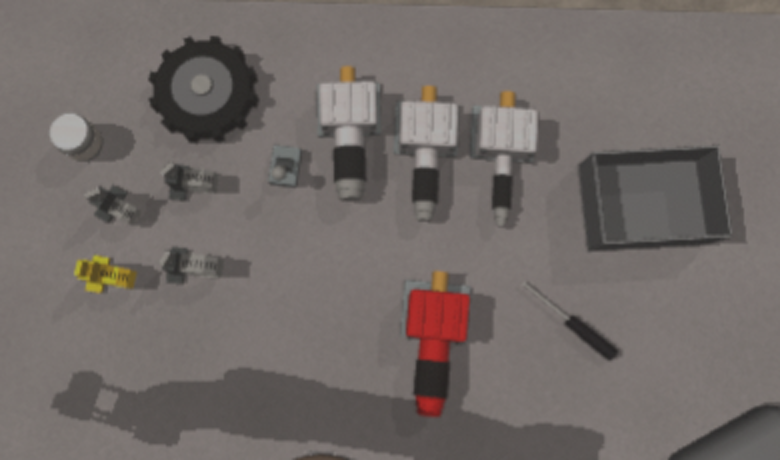

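```bash
cat > lib.py <<'E'
from workcell import arm, read_camera, camera_info, trace
import numpy as np, cv2
from scipy.spatial.transform import Rotation as R
from scipy.optimize import minimize
W0=dict(small=20.5,middle=26.5,large=32.5)   # opening radius
HY=dict(small=33.5,middle=39.5,large=45.5)
SR=dict(small=17,middle=23,large=29); SZ=dict(small=26.5,middle=32.5,large=38.5)
def K(i):
    f=200/np.tan(np.radians(i["vertical_fov"])/2)
    return np.array([[f,0,i["cx"]],[0,f,i["cy"]],[0,0,1]])
def proj(i,P): return cv2.projectPoints(np.asarray(P,float).reshape(-1,3),i["rvec"],i["tvec"],K(i),i["dist_coeffs"])[0][:,0]
def back(i,px,z):
    u=cv2.undistortPoints(np.array([[px]],float),K(i),i["dist_coeffs"])[0,0]
    M=cv2.Rodrigues(i["rvec"])[0]; c=-M.T@i["tvec"]; d=M.T@np.array([u[0],u[1],1])
    return c+d*(z-c[2])/d[2]
def box(x0,x1,y0,y1,z0,z1): return np.array([[x,y,z] for x in(x0,x1) for y in(y0,y1) for z in(z0,z1)],float)
def cyl(x0,x1,r,zc):
    t=np.linspace(0,2*np.pi,40); return np.array([[x,r*np.cos(a),zc+r*np.sin(a)] for x in(x0,x1) for a in t])
def parts_band(s):
    h=HY[s]; r=W0[s]+4
    return [box(-17,17,h-11,h+11,0,76),box(-32,32,h-15,h+15,0,10),cyl(-15,15,r,r)]
def place(P,p):
    c,s=np.cos(p[2]),np.sin(p[2]); return P@np.array([[c,s,0],[-s,c,0],[0,0,1]])+[p[0],p[1],0]
def render(i,parts,p):
    m=np.zeros((400,640),np.uint8)
    for P in parts:
        h=cv2.convexHull(proj(i,place(P,p)).astype(np.float32)); cv2.fillConvexPoly(m,np.round(h*16).astype(np.int32),1,shift=4)
    return m>0
def fit(views,parts,p0):
    """views: [(info,mask)]; returns x,y,yaw, mean IoU"""
    def cost(q):
        p=[q[0],q[1],q[2]/60]
        return 1-np.mean([(a&b).sum()/max((a|b).sum(),1) for a,b in((render(i,parts,p),m) for i,m in views)])
    q0=np.array([p0[0],p0[1],p0[2]*60]); best=None
    for st in(15,5):
        S=np.vstack([q0]+[q0+st*np.eye(3)[k] for k in range(3)])
        r=minimize(cost,q0,method="Nelder-Mead",options=dict(initial_simplex=S,xatol=.05,fatol=1e-5)); q0=r.x
    return np.array([q0[0],q0[1],q0[2]/60]),1-r.fun
def quat(yaw):
    """tool down, jaws (tool y) along world yaw"""
    y=np.array([np.cos(yaw),np.sin(yaw),0]); z=np.array([0,0,-1.]); q=R.from_matrix(np.c_[np.cross(y,z),y,z]).as_quat()
    return q[[3,0,1,2]]
def shot(cam,name=None):
    i=camera_info(cam); im=read_camera(cam)
    if name: cv2.imwrite(f"pics/{name}.png",im[:,:,::-1])
    return i,im
E
python3 - <<'E'
from lib import *
i=camera_info("top")
for n,c,z in[("small",(112,203),50),("middle",(185,180),50),("large",(190,265),50),("seatS",(502,190),26),("seatM",(426,187),32),("seatL",(349,165),38),("lever",(280,172),75),("yellow",(103,273),50)]:
    print(n,back(i,(c[0]/2+140,c[1]/2+90),z).round())
w=camera_info("wrist");M=cv2.Rodrigues(w["rvec"])[0];print("cam",-M.T@w["tvec"],M.T[:,2]);s=arm.get_state();print(R.from_quat(s["tool_rot"][[1,2,3,0]]).as_matrix().round(2))
for a in(np.pi/2,0,-np.pi/2,np.pi):print(a,arm.ik([560,330,350],quat(a)))
E
```

```text
small [537. 376.  50.]
middle [581. 252.  50.]
large [432. 233.  50.]
seatS [ 582. -306.   26.]
seatM [ 583. -170.   32.]
seatL [618. -33.  38.]
lever [593.  84.  75.]
yellow [415. 381.  50.]
cam [ 96.60204864 621.97936793 385.55055036] [ 0.28612649 -0.08316001 -0.95457637]
[[-0.96  0.28 -0.  ]
 [ 0.28  0.96  0.  ]
 [ 0.    0.   -1.  ]]
1.5707963267948966 [-0.71192145  0.41279596  0.15261256  1.31150416 -0.06170845  1.42185141
  1.00801124]
0 [-0.91039274  0.42944399  0.47045371  1.33090414 -0.1919117   1.42580762
 -0.44924186]
-1.5707963267948966 [-1.07981207  0.47566779  0.76802333  1.34623598 -0.32633404  1.44732676
 -1.89947531]
3.141592653589793 [-0.51644182  0.42274934 -0.15528965  1.29158516  0.06411443  1.43205149
  2.47446208]
```

```bash
python3 - <<'E'
from lib import *
import pickle
D={}
for n,p in dict(large=(432,233),middle=(581,252),small=(537,376),sl=(600,-33),sm=(570,-170),ss=(570,-306)).items():
    arm.goto([p[0],p[1],170 if len(n)>2 else 190],quat(0))
    i,im=shot("wrist","w_"+n); tr=[]
    if len(n)>2: tr=trace("wrist","band_"+n)
    D[n]=(i,im,tr); print(n,arm.get_state()["time"],[(round(d["confidence"],2),[int(v) for v in d["box"]]) for d in tr])
    for d in tr[:1]:
        for y0 in(0,-.4,.4): print(fit([(i,d["mask"])],parts_band(n),(p[0],p[1]-20,y0)))
pickle.dump(D,open("D.pkl","wb"))
rows=[np.hstack([D[n][1] for n in r]) for r in(("large","middle","small"),("sl","sm","ss"))]
cv2.imwrite("pics/m1.png",cv2.resize(np.vstack(rows),(800,333),interpolation=cv2.INTER_AREA)[:,:,::-1])
E
```

```text
large 3.2583 [(0.81, [294, 135, 353, 243]), (0.3, [483, 150, 530, 186])]
(array([ 4.35731445e+02,  2.21041811e+02, -8.43760134e-02]), np.float64(0.9379807692307692))
(array([ 4.35619618e+02,  2.20973605e+02, -8.63932124e-02]), np.float64(0.9375150204277818))
(array([ 4.35637422e+02,  2.20906106e+02, -8.80220504e-02]), np.float64(0.9372746935832732))
middle 4.0083 [(0.83, [294, 146, 354, 235]), (0.55, [54, 1, 185, 113])]
(array([ 5.86895977e+02,  2.33461032e+02, -7.04260948e-02]), np.float64(0.941144561974505))
(array([ 5.86835980e+02,  2.33528748e+02, -7.34474971e-02]), np.float64(0.9406021155410903))
(array([ 5.86852873e+02,  2.33537474e+02, -7.24423531e-02]), np.float64(0.9406182212581344))
small 4.7 [(0.91, [290, 143, 356, 226])]
(array([ 5.31254483e+02,  3.63415372e+02, -4.68958364e-01]), np.float64(0.9163636363636364))
(array([ 5.31062352e+02,  3.63383797e+02, -4.68110671e-01]), np.float64(0.9177042210750076))
(array([ 5.30990862e+02,  3.63351288e+02, -4.69504684e-01]), np.float64(0.9168941461935093))
sl 6.2833 []
sm 6.95 []
ss 7.6 []
```

View pics/m1.png

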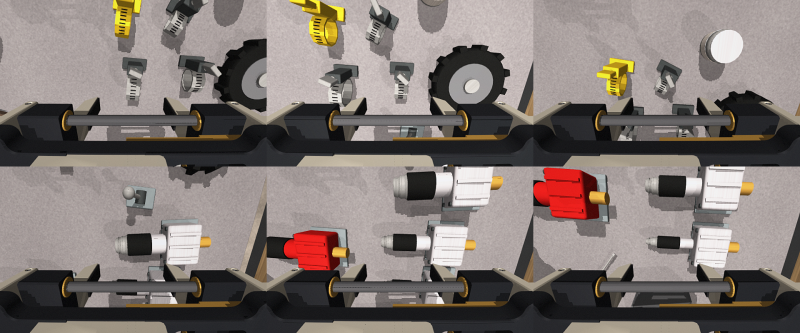

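```bash
python3 - <<'E'
from lib import *
import pickle
D=pickle.load(open("D.pkl","rb")); out=[]
seat={}
for n,k,p,c in(("sl","large",(618,-33),(348,185)),("sm","middle",(583,-170),(331,185)),("ss","small",(582,-306),(317,185))):
    i,im,_=D[n]
    m=(im.max(2)<50).astype(np.uint8); m=cv2.morphologyEx(m,cv2.MORPH_OPEN,np.ones((3,3),np.uint8))
    l=cv2.connectedComponents(m)[1]; lab=l[c[1],c[0]]; m=(l==lab)
    print(n,lab,m.sum(),back(i,c,40).round())
    P=[cyl(-30,30,SR[k],SZ[k])]
    f,s=fit([(i,m)],P,(*back(i,c,40)[:2],0)); print(k,f.round(3),s); seat[k]=f
    v=im.copy(); e=render(i,P,f).astype(np.uint8); cv2.drawContours(v,cv2.findContours(e,0,2)[0],-1,(255,0,0),1); cv2.drawContours(v,cv2.findContours(m.astype(np.uint8),0,2)[0],-1,(0,255,0),1)
    out.append(cv2.resize(v[110:260,240:440],(400,300)))
for n,f in(("large",(435.6,221,-.086)),):
    i,im,t=D[n]; v=im.copy()
    for Q in parts_band(n): cv2.drawContours(v,cv2.findContours(render(i,[Q],f).astype(np.uint8),0,2)[0],-1,(255,0,0),1)
    out.append(cv2.resize(v[110:260,220:420],(400,300)))
np.save("seat.npy",seat)
cv2.imwrite("pics/o1.png",np.vstack([np.hstack(out[:2]),np.hstack(out[2:])])[:,:,::-1])
E
```

```text
sl 17 3002 [636. -31.  40.]
large [ 6.20633e+02 -3.49430e+01  6.80000e-02] 0.9392991239048811
sm 5 2235 [ 587. -170.   40.]
middle [ 586.782 -169.391    0.   ] 0.9250827814569537
ss 7 1573 [ 572. -306.   40.]
small [ 5.79039e+02 -3.05781e+02 -2.60000e-02] 0.9150668993600931
```

View pics/o1.png

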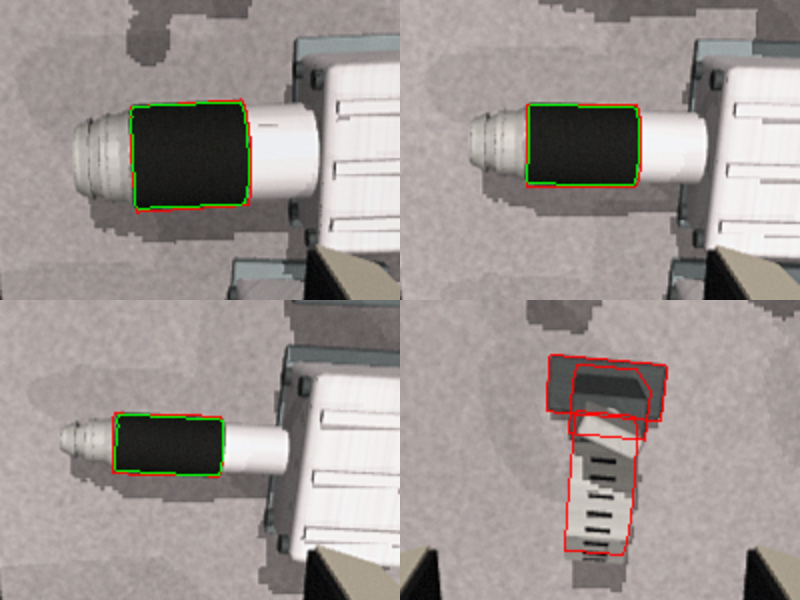

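```bash
cat >> lib.py <<'E'
seat=np.load("seat.npy",allow_pickle=True).item()
def at(p,dx,dy): c,s=np.cos(p[2]),np.sin(p[2]); return np.array([p[0]+c*dx-s*dy,p[1]+s*dx+c*dy])
def look(s,guess,name,off=(0,20),z=170):
    """photo of band s from above its place, fit -> pose"""
    a=at(guess,*off); arm.goto([*a,z],quat(guess[2])); i,im=shot("wrist",name)
    t=trace("wrist","band_"+s); best=None
    for d in t[:3]:
        f,q=fit([(i,d["mask"])],parts_band(s),guess)
        if np.hypot(*(f[:2]-guess[:2]))<80 and (best is None or q>best[1]): best=(f,q,d)
    f,q,d=best; v=im.copy()
    for Q in parts_band(s): cv2.drawContours(v,cv2.findContours(render(i,[Q],f).astype(np.uint8),0,2)[0],-1,(255,0,0),1)
    cv2.drawContours(v,cv2.findContours(d["mask"].astype(np.uint8),0,2)[0],-1,(0,255,0),1)
    cv2.imwrite(f"pics/{name}_o.png",v[:,:,::-1]); print("look",s,f.round(3),round(q,3)); return f,i,im
def grasp(s,p):
    h=at(p,0,HY[s]); arm.set_gripper(62); arm.goto([*h,150],quat(p[2]))
    print("contact",arm.move_straight([*h,47],speed=120,stop_force=15)); arm.set_gripper(20); st=arm.get_state(); print("width",st["width"],st["tool_pos"].round(1))
def carry(s,tgt,zdown=47):
    st=arm.get_state()["tool_pos"]; arm.move_straight([st[0],st[1],185],speed=200)
    h=at(tgt,0,HY[s]); arm.goto([*h,185],quat(tgt[2])); arm.move_straight([*h,zdown+12],speed=150)
    print("floor",arm.move_straight([*h,zdown-1],speed=30,stop_force=6)); st=arm.get_state(); print(st["tool_pos"].round(1),st["ft_force"].round(1),st["time"])
E
python3 - <<'E'
from lib import *
f,_,_=look("large",np.array([435.6,221,-.086]),"L1")
grasp("large",f)
sp=seat["large"]; a=at(sp,-120,0)
carry("large",np.array([*a,sp[2]]))
arm.set_gripper(62)
z=arm.get_state()["tool_pos"]; arm.move_straight([*z[:2],150],speed=200)
f2,i,im=look("large",np.array([*a,sp[2]]),"L2",off=(40,20))
c,s=np.cos(sp[2]),np.sin(sp[2]); d=f2[:2]-sp[:2]; print("rel",c*d[0]+s*d[1],-s*d[0]+c*d[1],f2[2]-sp[2])
a=cv2.imread("pics/L1_o.png")[100:280,220:420];b=cv2.imread("pics/L2_o.png")[60:280,180:480]
cv2.imwrite("pics/o2.png",np.hstack([cv2.resize(a,(311,280)),cv2.resize(b,(480,352))[:280]]))
E
```

```text
look large [ 4.35735e+02  2.21123e+02 -8.70000e-02] 0.947
contact False
width 33.6249940485531 [439.6 266.6  47.2]
floor True
[497.9   2.5  46.9] [-0.8 -0.   4.5] 15.5667
look large [ 5.00411e+02 -4.29660e+01  6.20000e-02] 0.935
rel -120.48967974627533 0.19839501099758117 -0.005833891113667056
```

View pics/o2.png

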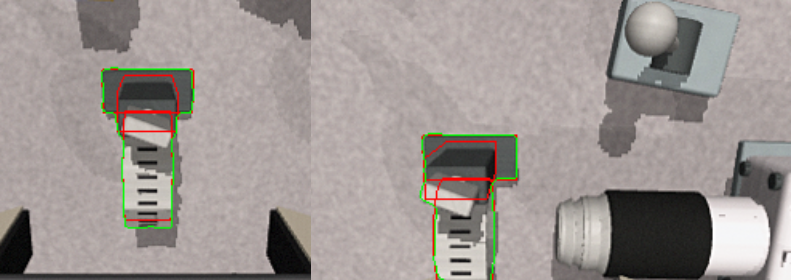

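```bash
cat > wire.py <<'E'
from lib import *
def wire(v,i,s,f,scale=1):
    h=HY[s]; r=W0[s]+4; t=np.linspace(0,2*np.pi,60)
    def pl(P,c): cv2.polylines(v,[np.round(proj(i,place(np.array(P,float),f))*16).astype(np.int32)],True,c,1,cv2.LINE_AA,4)
    for z in(76,): pl([[-17,h-11,z],[17,h-11,z],[17,h+11,z],[-17,h+11,z]],(255,0,0))
    pl([[-32,h-15,10],[32,h-15,10],[32,h+15,10],[-32,h+15,10]],(255,255,0))
    for x in(-15,15): pl([[x,r*np.cos(a),r+r*np.sin(a)] for a in t],(0,255,255))
    return v
E
cat > w2.py <<'E'
from wire import *
from lib import *
arm_st=None
i=camera_info("wrist"); im=cv2.imread("pics/L2.png")[:,:,::-1].copy()
f=np.array([500.411,-42.966,.062])
# upsample 3x with scaled camera
v=cv2.resize(im,None,fx=3,fy=3,interpolation=cv2.INTER_CUBIC)
import lib
_p=lib.proj
import wire
wire.proj=lambda i,P:_p(i,P)*3+1
wire.wire(v,i,"large",f)
ys,ye,xs,xe=120,310,220,400
cv2.imwrite("pics/o3.png",v[ys*3:ye*3,xs*3:xe*3,::-1])
E
python3 w2.py
```

```text
(no output)
```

View pics/o3.png

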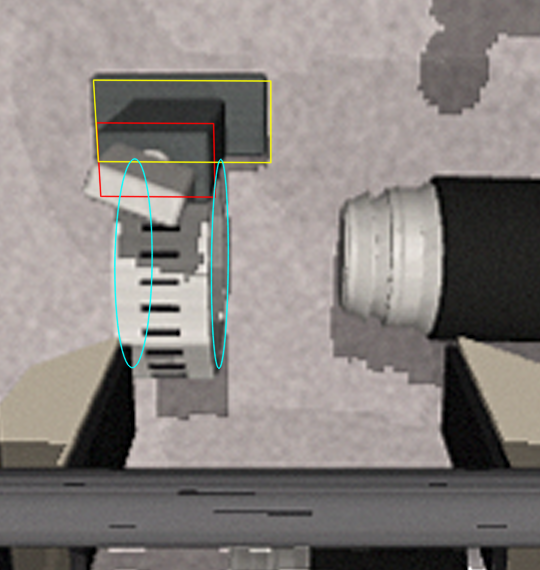

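```bash
cat >> lib.py <<'E'
def sgo(s,sx,d,z,speed=60,stop=None):
    """TCP so that ring (nominal) is at seat-frame (sx,d)"""
    sp=seat[s]; h=at(sp,sx,HY[s]+d); r=arm.move_straight([*h,z],quat(sp[2]),speed=speed,stop_force=stop)
    st=arm.get_state(); R2=lambda v:np.array([np.cos(sp[2])*v[0]+np.sin(sp[2])*v[1],-np.sin(sp[2])*v[0]+np.cos(sp[2])*v[1]])
    q=R2(st["tool_pos"][:2]-sp[:2]); print("sgo",r,"sx %.1f d %.1f"%(q[0],q[1]-HY[s]),"F",R2(st["ft_force"][:2]).round(1),st["ft_force"][2].round(1),"w %.1f t %.1f"%(st["width"],st["time"])); return r,q[0],q[1]-HY[s]
def probe(s,sx,z,d0):
    e=[]
    for g in(1,-1):
        r=sgo(s,sx,d0+g*7,z,15,4); e.append(r[2] if r[0] else None); sgo(s,sx,d0,z,30)
    print("edges",e); return e
E
python3 - <<'E'
from lib import *
s="large"
sgo(s,-120,0,150,150); sgo(s,-120,0,47,120,15); arm.set_gripper(20)
sgo(s,-120,0,47.8,30)
r=sgo(s,-60,0,47.8,60,6)
if not r[0]:
    r=sgo(s,-38,0,47.8,30,6)
    if not r[0]: probe(s,-38,47.8,0)
E
```

```text
sgo False sx -119.9 d 0.3 F [ 0.1 -0.4] 1.5 w 62.1 t 17.8
sgo False sx -119.4 d -0.2 F [-0.2  0.6] -0.9 w 62.1 t 18.8
sgo False sx -120.5 d 0.0 F [-0.3 -0.3] -5.0 w 33.8 t 19.6
sgo False sx -60.5 d -0.0 F [0.5 0.2] -4.3 w 34.0 t 20.8
sgo True sx -45.2 d 0.2 F [-1.7 -0.3] 3.5 w 34.0 t 21.3
```

```bash
python3 - <<'E'
from lib import *
s="large"
sgo(s,-60,0,47.8,30); print(arm.get_state()["tool_pos"])
sgo(s,-60,0,49.3,20)
r=sgo(s,-36,0,49.3,30,6)
if not r[0]: probe(s,-36,49.3,0)
E
```

```text
sgo False sx -60.3 d 0.1 F [ 0.1 -0.2] -4.1 w 33.8 t 21.9
[557.32448599   6.42958049  47.67569092]
sgo False sx -59.8 d 0.0 F [-0.5 -0.2] -5.1 w 34.1 t 22.2
sgo True sx -45.6 d 0.2 F [-0.3  0.7] -4.4 w 34.0 t 22.8
```

```bash
python3 - <<'E'
from lib import *
s="large"
for d in(2.5,-2.5,4.5,-4.5):
    sgo(s,-55,d,49,30)
    r=sgo(s,-36,d,49,15,6); print(arm.get_state()["ft_torque"].round(2))
    if not r[0]: break
if not r[0]: probe(s,-36,49,d)
E
```

```text
sgo False sx -55.2 d 2.7 F [0.2 0.5] -3.9 w 33.8 t 23.2
sgo False sx -36.1 d 2.5 F [0.6 0.5] -4.2 w 33.6 t 24.6
[0.01 0.02 0.01]
sgo True sx -36.6 d 8.5 F [ 0.9 -1.3] -3.8 w 33.4 t 25.1
sgo False sx -36.2 d 2.3 F [0.3 0.1] -4.6 w 33.9 t 25.4
sgo True sx -36.7 d 1.7 F [0.  0.9] -2.6 w 33.6 t 25.7
sgo False sx -36.2 d 2.5 F [-1.  -0.6] -4.9 w 33.6 t 25.9
edges [np.float64(8.510455051878196), np.float64(1.7328175970419935)]
```

```bash
python3 - <<'E'
from lib import *
s="large"
sgo(s,-36,5.1,49,30)
r=sgo(s,0,5.1,49,40,6)
if not r[0]:
    sgo(s,0,5.1,46.5,20,5)
    arm.set_gripper(50); p=arm.get_state()["tool_pos"]; arm.move_straight([*p[:2],130],speed=150)
    sp=seat[s]; h=at(sp,0,HY[s]+30); arm.goto([*h,200],quat(sp[2])); i,im=shot("wrist","L3")
    t=trace("wrist","key_large"); print([(round(d["confidence"],2),[int(v) for v in d["box"]]) for d in t])
    v=im.copy()
    for d in t[:1]: cv2.drawContours(v,cv2.findContours(d["mask"].astype(np.uint8),0,2)[0],-1,(0,255,0),1); np.save("km.npy",d["mask"])
    np.save("L3i.npy",i,allow_pickle=True)
    cv2.imwrite("pics/L3o.png",cv2.resize(v[80:300,200:480],(700,550))[:,:,::-1])
E
```

```text
sgo False sx -36.2 d 5.4 F [-0.  1.] -4.0 w 33.9 t 26.2
sgo False sx -0.3 d 5.1 F [0.1 0.3] -4.2 w 33.6 t 27.2
sgo True sx 0.0 d 5.1 F [-0.4  0.3] 5.9 w 33.6 t 27.5
[(0.66, [302, 212, 329, 240])]
```

View pics/L3o.png

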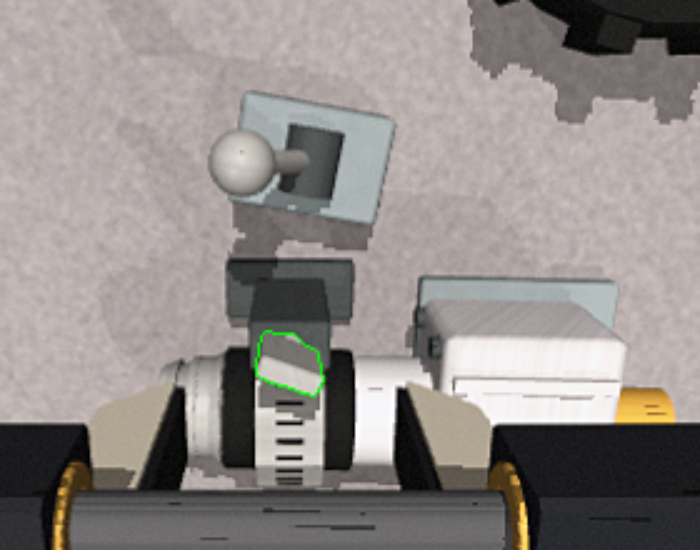

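```bash
cat >> lib.py <<'E'
KEY=[box(-13,13,-5,5,78,108)]
def keyfit(s,i,mask,guess):
    best=None
    for y in(0,-.5,.5,1.2):
        f,q=fit([(i,mask)],KEY,(guess[0],guess[1],seat[s][2]+y))
        if best is None or q>best[1]: best=(f,q)
    f,q=best; sp=seat[s]; d=f[:2]-sp[:2]; c,n=np.cos(sp[2]),np.sin(sp[2])
    print("key",f.round(3),"iou %.3f"%q,"seat-frame",(c*d[0]+n*d[1]).round(1),(-n*d[0]+c*d[1]-HY[s]).round(1),"screw %.2f"%((sp[2]-f[2]+1.57)%np.pi-1.57)); return f
E
python3 - <<'E'
from lib import *
i=np.load("L3i.npy",allow_pickle=True).item(); f=keyfit("large",i,np.load("km.npy"),at(seat["large"],0,45.5))
for y0 in (0,np.pi):
  for s in("large","middle","small"):
    print(s,y0)
    g=at(seat[s],0,HY[s])
    for a in np.arange(0.4,-2.2,-.5):
        q=arm.ik([*g,82],quat(a+y0+np.pi/2)); print(round(a,1),None if q is None else q[[0,2,4,6]].round(2))
E
```

```text
key [ 6.17695e+02  1.23540e+01 -2.88000e-01] iou 0.859 seat-frame 0.3 1.9 screw 0.36
large 0
0.4 [-0.15  0.06 -0.05  1.91]
-0.1 [-0.23  0.18 -0.13  1.49]
-0.6 [-0.31  0.3  -0.22  1.07]
-1.1 [-0.39  0.42 -0.31  0.65]
-1.6 [-0.46  0.54 -0.4   0.23]
-2.1 [-0.53  0.65 -0.49 -0.19]
middle 0
0.4 [ 0.08  0.08 -0.06  2.15]
-0.1 [-0.01  0.2  -0.14  1.73]
-0.6 [-0.09  0.31 -0.23  1.31]
-1.1 [-0.17  0.43 -0.32  0.89]
-1.6 [-0.24  0.54 -0.4   0.47]
-2.1 [-0.31  0.65 -0.48  0.05]
small 0
0.4 [ 0.3   0.09 -0.07  2.39]
-0.1 [ 0.22  0.21 -0.15  1.96]
-0.6 [ 0.14  0.32 -0.24  1.54]
-1.1 [ 0.07  0.44 -0.33  1.12]
-1.6 [ 0.    0.55 -0.42  0.7 ]
-2.1 [-0.06  0.65 -0.5   0.27]
large 3.141592653589793
0.4 [-0.61  0.8  -0.61 -0.72]
-0.1 [-0.68  0.92 -0.71 -1.13]
-0.6 [-0.73  1.04 -0.81 -1.54]
-1.1 [-0.78  1.16 -0.9  -1.96]
-1.6 [ 0.54 -1.07  0.8   2.35]
-2.1 [-0.04 -0.09  0.06  2.45]
middle 3.141592653589793
0.4 [-0.38  0.78 -0.59 -0.49]
-0.1 [-0.45  0.92 -0.7  -0.89]
-0.6 [-0.51  1.04 -0.79 -1.3 ]
-1.1 [-0.55  1.15 -0.89 -1.72]
-1.6 [ 0.79 -1.07  0.79  2.57]
-2.1 [ 0.18 -0.07  0.05  2.7 ]
small 3.141592653589793
0.4 [-0.13  0.78 -0.6  -0.28]
-0.1 [-0.19  0.89 -0.69 -0.7 ]
-0.6 [-0.25  1.03 -0.8  -1.11]
-1.1 [-0.29  1.13 -0.89 -1.54]
-1.6 [-0.29  1.14 -0.9  -2.03]
-2.1 [ 0.98 -1.07  0.82  2.32]
```

```bash
cat >> lib.py <<'E'
def turn(s,pos,kyaw0,a0,a1,z=81,tmax=0.35):
    """grip key (yaw kyaw0 at screw a0, +pi*n chosen by caller) and turn screw a0->a1 clockwise"""
    arm.set_gripper(40); arm.goto([*pos,150],quat(kyaw0+np.pi/2)); print("hit",arm.move_straight([*pos,z],speed=100,stop_force=12))
    arm.set_gripper(3); t0=arm.get_state(); print("w %.1f"%t0["width"],t0["tool_pos"].round(1),t0["ft_force"].round(1)); a=a0; log=[]
    while a<a1-1e-6:
        a=min(a+.1,a1); arm.move_straight([*pos,z],quat(kyaw0-(a-a0)+np.pi/2),speed=100)
        st=arm.get_state(); T=st["ft_torque"][2]; log.append((round(float(a),2),round(float(T-t0["ft_torque"][2]),3)))
        if abs(T-t0["ft_torque"][2])>tmax: break
    print(log[-12:]); print("F",st["ft_force"].round(1),"t %.1f"%st["time"]); return a
def letgo(z=150):
    arm.set_gripper(40); p=arm.get_state()["tool_pos"]; arm.move_straight([*p[:2],z],speed=150)
E
python3 - <<'E'
from lib import *
s="large"; sp=seat[s]; pos=at(sp,0.2,HY[s]+1)
turn(s,pos,sp[2]-.36,.36,2.4); letgo()
p=at(sp,0,HY[s]+30); arm.goto([*p,200],quat(sp[2])); i,im=shot("wrist","L4"); t=trace("wrist","key_large")
if t: keyfit(s,i,t[0]["mask"],pos)
cv2.imwrite("pics/L4o.png",cv2.resize(im[80:300,200:480],(560,440))[:,:,::-1])
E
```

```text
hit False
w 9.7 [617.8  11.6  81.2] [0.1 0.6 1.8]
[(1.36, -0.002), (1.46, -0.071), (1.56, -0.014), (1.66, -0.041), (1.76, -0.025), (1.86, 0.05), (1.96, 0.042), (2.06, -0.044), (2.16, 0.024), (2.26, -0.051), (2.36, -0.006), (2.4, -0.018)]
F [-2.3 -0.6  7.5] t 37.3
key [617.788  10.513   0.913] iou 0.912 seat-frame 0.3 0.0 screw -0.84
```

View pics/L4o.png

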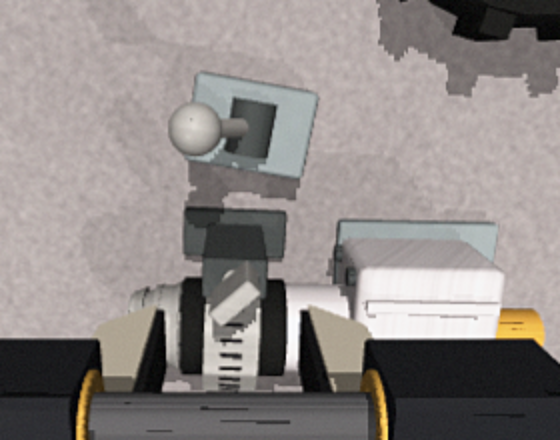

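```bash
python3 - <<'E'
from lib import *
s="large"; sp=seat[s]; pos=at(sp,0.3,HY[s]+0.3)
a=turn(s,pos,sp[2]-2.3+np.pi,2.3,3.5,z=80); print(a)
letgo()
E
```

```text
hit False
w 9.6 [617.7  10.8  80.2] [-1.7 -0.2  3.4]
[(2.4, 0.036), (2.5, -0.024), (2.6, 0.045), (2.7, 0.032), (2.8, 0.063), (2.9, 0.053), (3.0, 0.09), (3.1, 0.127), (3.2, 0.116), (3.3, 0.159), (3.4, 0.09), (3.5, 0.14)]
F [-3.1 -6.8  6.3] t 45.9
3.5
```

```bash
cat >> lib.py <<'E'
def lookkey(s,name,guess=None):
    sp=seat[s]; p=at(sp,0,HY[s]+30); arm.goto([*p,200],quat(sp[2])); i,im=shot("wrist",name); t=trace("wrist","key_"+s)
    g=at(sp,0,HY[s]); best=None
    for d in t:
        c=back(i,np.array(np.nonzero(d["mask"])).mean(1)[::-1],95)
        if np.hypot(*(c[:2]-g))<25: return keyfit(s,i,d["mask"],g)
    print("no key",[(d["confidence"],d["box"]) for d in t])
E
python3 - <<'E'
from lib import *
lookkey("large","L5")
s="middle"
f,_,_=look(s,np.array([586.9,233.5,-.07]),"M1")
grasp(s,f)
sp=seat[s]; carry(s,np.array([*at(sp,-110,4),sp[2]]))
p=arm.get_state()["tool_pos"]; print(p)
sgo(s,-110,4,49,20); sgo(s,-60,4,49,80,6)
r=sgo(s,-36,4,49,20,6)
if not r[0]: e=probe(s,-36,49,4)
E
```

```text
key [ 6.17557e+02  6.93500e+00 -6.90000e-02] iou 0.920 seat-frame -0.2 -3.5 screw 0.14
look middle [ 5.87582e+02  2.33442e+02 -6.60000e-02] 0.936
contact False
width 33.7402884126897 [590.2 273.   47.2]
floor True
[ 477.  -125.7   46.8] [-0.5  0.4  6.7] 55.5417
[ 476.99007941 -125.67184416   46.82779037]
sgo False sx -110.1 d 4.0 F [-0.2 -0.4] -2.8 w 33.6 t 55.8
sgo False sx -60.7 d 3.9 F [-0.5  0.9] -3.1 w 33.8 t 56.6
sgo False sx -36.1 d 4.0 F [-1.   0.1] -3.0 w 33.6 t 58.0
sgo True sx -36.4 d 8.2 F [ 0.6 -3. ] -3.1 w 33.9 t 58.3
sgo False sx -36.1 d 3.9 F [0.4 0.1] -3.7 w 33.5 t 58.6
sgo True sx -36.6 d 1.5 F [0.6 0.8] -2.4 w 34.1 t 59.0
sgo False sx -36.1 d 4.3 F [-0.4 -0.5] -3.4 w 33.8 t 59.2
edges [np.float64(8.197591084428126), np.float64(1.5071343871602565)]
```

```bash
python3 - <<'E'
from lib import *
s="middle"
sgo(s,-36,4.85,49,30); r=sgo(s,0,4.85,49,40,6)
if not r[0]:
    sgo(s,0,4.85,46.5,20,5); arm.set_gripper(50); p=arm.get_state()["tool_pos"]; arm.move_straight([*p[:2],150],speed=150)
    f=lookkey(s,"M2")
im=cv2.imread("pics/M2.png"); cv2.imwrite("pics/M2o.png",cv2.resize(im[80:300,200:480],(560,440)))
E
```

```text
sgo False sx -36.1 d 4.9 F [-0.   0.2] -3.8 w 34.0 t 59.5
sgo False sx -0.3 d 4.8 F [-1.3  0.3] -2.9 w 33.8 t 60.5
sgo True sx 0.0 d 4.8 F [-0.7  0.2] 5.5 w 33.7 t 60.7
key [ 587.406 -128.055   -0.743] iou 0.875 seat-frame 0.6 1.8 screw 0.74
```

View pics/M2o.png

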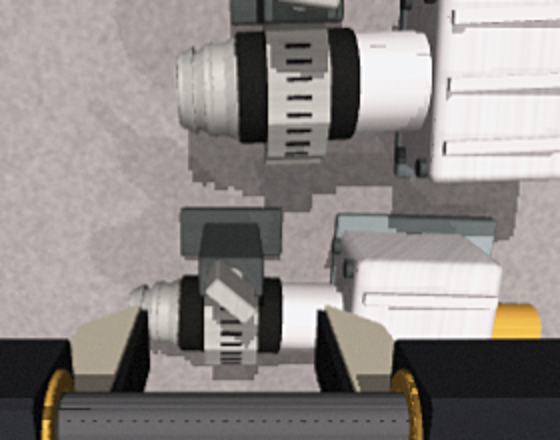

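```bash
cat > t2.py <<'E'
import sys
from lib import *
s,a0,tag=sys.argv[1],float(sys.argv[2]),sys.argv[3]; sp=seat[s]; pos=at(sp,0.3,HY[s]+1)
turn(s,pos,sp[2]-a0,a0,2.4); letgo()
f=lookkey(s,tag+"a"); a=(sp[2]-f[2]-.9)%np.pi+.9; print("screw now",a)
if 1.9<a<2.8:
    pos=f[:2]; turn(s,pos,sp[2]-a+np.pi,a,3.55,z=80); letgo()
    f=lookkey(s,tag+"b"); print("screw now",(sp[2]-f[2]-2)%np.pi+2)
E
python3 t2.py middle .7 M3
```

```text
hit False
w 10.0 [ 587.3 -128.7   81.2] [0.3 1.2 2.2]
[(1.3, -0.031), (1.4, -0.024), (1.5, -0.019), (1.6, -0.09), (1.7, -0.063), (1.8, -0.073), (1.9, -0.046), (2.0, -0.145), (2.1, -0.098), (2.2, -0.056), (2.3, -0.048), (2.4, -0.053)]
F [-2.1 -1.6  7.9] t 69.5
key [ 586.602 -130.298    0.803] iou 0.907 seat-frame -0.2 -0.4 screw -0.80
screw now 2.338519963774532
hit False
w 9.8 [ 586.5 -130.3   80.2] [-1.7  0.1  1.8]
[(2.54, 0.044), (2.64, -0.003), (2.74, -0.025), (2.84, 0.069), (2.94, 0.036), (3.04, 0.057), (3.14, 0.056), (3.24, 0.115), (3.34, 0.132), (3.44, 0.136), (3.54, 0.217), (3.55, 0.177)]
F [-3.6 -0.3  7.6] t 78.2
key [ 5.87373e+02 -1.30872e+02 -1.00000e-03] iou 0.898 seat-frame 0.6 -1.0 screw 0.00
screw now 3.1431128073025807
```

```bash
python3 - <<'E'
from lib import *
s="small"
f,_,_=look(s,np.array([531,363.4,-.469]),"S1")
if np.hypot(f[0]-531,f[1]-363.4)>8: f,_,_=look(s,f,"S1b")
grasp(s,f)
sp=seat[s]; carry(s,np.array([*at(sp,-110,4),sp[2]]))
sgo(s,-110,4,49,20); sgo(s,-60,4,49,80,6)
r=sgo(s,-36,4,49,20,6)
if not r[0]: e=probe(s,-36,49,4)
E
```

```text
look small [ 5.31378e+02  3.64421e+02 -4.83000e-01] 0.932
contact False
width 33.72154663909643 [547.  394.3  47.2]
floor True
[ 470.3 -265.2   46.9] [-0.4  0.7  6.1] 89.525
sgo False sx -110.1 d 4.1 F [-0.4  0.3] -4.5 w 33.9 t 89.8
sgo False sx -60.7 d 3.9 F [-0.2 -0.9] -5.2 w 33.8 t 90.6
sgo False sx -36.2 d 4.0 F [-0.5  0.3] -4.9 w 33.7 t 92.0
sgo True sx -36.5 d 8.5 F [ 0.3 -3.2] -5.1 w 34.2 t 92.3
sgo False sx -36.3 d 4.0 F [ 0.4 -0.1] -5.2 w 34.1 t 92.7
sgo True sx -36.7 d 1.8 F [ 0.3 -1. ] -3.9 w 33.8 t 93.0
sgo False sx -36.1 d 4.4 F [ 0.1 -0.1] -5.8 w 33.8 t 93.3
edges [np.float64(8.490623760088468), np.float64(1.8005391617483895)]
```

```bash
python3 - <<'E'
from lib import *
s="small"
sgo(s,-36,5.1,49,30); r=sgo(s,0,5.1,49,40,6)
if not r[0]:
    sgo(s,0,5.1,46.5,20,5); arm.set_gripper(50); p=arm.get_state()["tool_pos"]; arm.move_straight([*p[:2],150],speed=150)
    f=lookkey(s,"S2")
im=cv2.imread("pics/S2.png"); cv2.imwrite("pics/S2o.png",cv2.resize(im[80:300,200:480],(560,440)))
E
```

```text
sgo False sx -36.1 d 5.2 F [ 0.7 -1.1] -4.4 w 34.0 t 93.5
sgo False sx -0.3 d 5.0 F [-0.5  0.1] -5.4 w 33.6 t 94.6
sgo True sx -0.0 d 4.8 F [-0.6  1.3] 5.4 w 33.9 t 94.8
key [ 579.883 -270.625   -0.761] iou 0.892 seat-frame -0.1 1.7 screw 0.73
```

View pics/S2o.png

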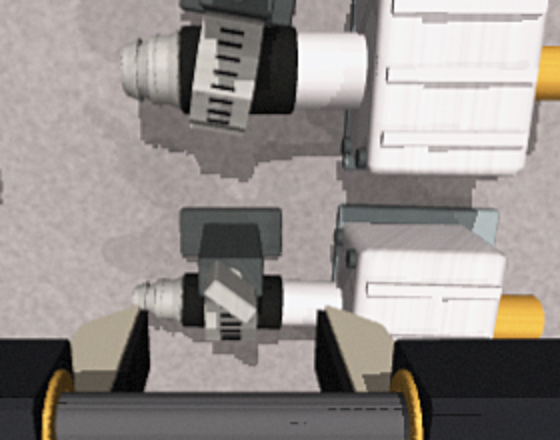

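```bash
python3 t2.py small .7 S3; python3 - <<'E'
import cv2,numpy as np
ims=[cv2.resize(cv2.imread(f"pics/{n}.png")[80:280,210:450],(390,325)) for n in("M3a","M3b","S3a","S3b")]
cv2.imwrite("pics/o5.png",np.vstack([np.hstack(ims[:2]),np.hstack(ims[2:])])[:600])
E
```

```text
hit False
w 9.2 [ 580.5 -271.3   81.2] [0.1 0.4 1.4]
[(1.3, -0.025), (1.4, -0.03), (1.5, -0.032), (1.6, -0.077), (1.7, 0.021), (1.8, -0.104), (1.9, -0.035), (2.0, -0.111), (2.1, -0.031), (2.2, -0.005), (2.3, -0.118), (2.4, -0.039)]
F [-3.5 -2.4  6.9] t 103.5
key [ 580.601 -271.718    0.818] iou 0.869 seat-frame 0.7 0.6 screw -0.84
screw now 2.296622120247117
hit False
w 9.9 [ 580.6 -271.8   80.2] [-0.9  0.1  2.1]
[(2.5, -0.035), (2.6, -0.036), (2.7, 0.056), (2.8, 0.019), (2.9, 0.031), (3.0, 0.086), (3.1, 0.044), (3.2, 0.041), (3.3, 0.107), (3.4, 0.098), (3.5, 0.101), (3.55, 0.157)]
F [-2.3 -3.9  6.7] t 112.0
key [ 5.80425e+02 -2.73891e+02 -2.60000e-02] iou 0.867 seat-frame 0.5 -1.6 screw 0.00
screw now 3.141604630241664
```

View pics/o5.png

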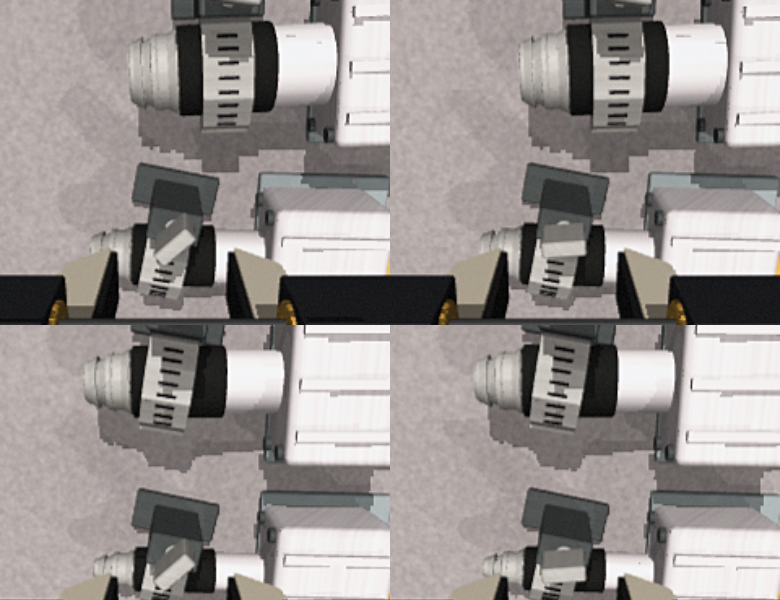

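```bash
cat > sq.py <<'E'
import sys
from lib import *
s=sys.argv[1]; tag=sys.argv[2]; sp=seat[s]
def loosen(pos,ky,da):
    arm.set_gripper(40); arm.goto([*pos,150],quat(ky+np.pi/2)); arm.move_straight([*pos,80],speed=100,stop_force=12); arm.set_gripper(3)
    n=int(np.ceil(da/.1))
    for k in range(1,n+1): arm.move_straight([*pos,80],quat(ky+da*k/n+np.pi/2),speed=100)
    print("loosen T",arm.get_state()["ft_torque"][2].round(3)); letgo()
def square():
    arm.set_gripper(56); h=at(sp,0,HY[s]); arm.goto([*h,150],quat(sp[2])); print("hit",arm.move_straight([*h,48],speed=100,stop_force=12)); arm.set_gripper(20)
    st=arm.get_state(); print("sq w %.1f"%st["width"],st["ft_force"].round(1),st["ft_torque"].round(2)); arm.set_gripper(50); p=st["tool_pos"]; arm.move_straight([*p[:2],150],speed=150)
if len(sys.argv)>3:
    f=[float(v) for v in sys.argv[3:6]]; loosen(f[:2],f[2],.55)
square(); f=lookkey(s,tag); print("t %.1f"%arm.get_state()["time"])
im=cv2.imread(f"pics/{tag}.png"); cv2.imwrite(f"pics/{tag}o.png",cv2.resize(im[80:280,210:450],(390,325)))
E
python3 sq.py middle M4 587.4 -130.9 0 && python3 sq.py small S4 580.4 -273.9 -.026
python3 -c "
import cv2,numpy as np
cv2.imwrite('pics/o6.png',np.hstack([cv2.imread('pics/M4o.png'),cv2.imread('pics/S4o.png')]))"
```

```text
loosen T 0.019
hit False
sq w 35.3 [-0.3  0.1  3.5] [0.02 0.19 0.08]
key [ 586.479 -130.205    0.685] iou 0.876 seat-frame -0.3 -0.3 screw -0.68
t 125.5
loosen T 0.061
hit False
sq w 35.9 [-0.1  0.8  3.8] [0.02 0.05 0.09]
key [ 580.672 -271.601    0.669] iou 0.864 seat-frame 0.7 0.7 screw -0.70
t 137.2
```

View pics/o6.png

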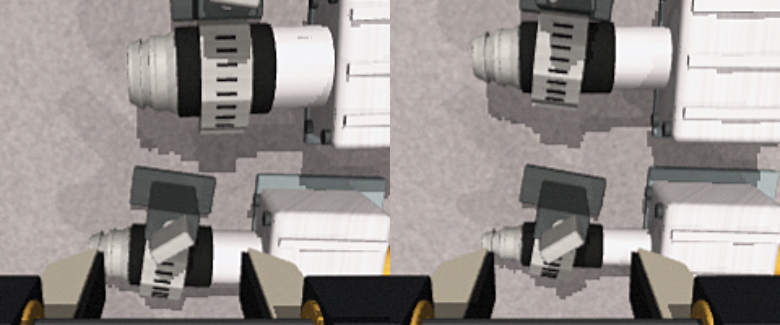

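```bash
sed -i 's/a=min(a+.1,a1)/a=min(a+.2,a1)/' lib.py; cat > fin.py <<'E'
import sys
from lib import *
s,tag=sys.argv[1:3]; x,y,ky,by=[float(v) for v in sys.argv[3:7]]; sp=seat[s]; B=.05
arm.set_gripper(56); arm.goto([x,y,130],quat(sp[2]+by)); arm.move_straight([x,y,48],speed=150,stop_force=12); arm.set_gripper(20); print("w %.2f"%arm.get_state()["width"])
arm.move_straight([x,y,49.5],speed=20); h=at(np.array([*sp[:2],sp[2]+B]),0,HY[s])
r=arm.move_straight([*h,49.5],quat(sp[2]+B),speed=20,stop_force=25); st=arm.get_state(); print("rot",r,st["ft_force"].round(1),st["ft_torque"].round(2),"w %.2f"%st["width"])
arm.move_straight([*h,48],speed=20,stop_force=6); arm.set_gripper(50); arm.move_straight([*h,130],speed=150)
ky2=ky+B-by; a=(sp[2]-ky2-.9)%np.pi+.9; print("a",a)
turn(s,h,sp[2]-a+np.pi,a,3.7,z=80); letgo()
f=lookkey(s,tag); print("key-seat angle",(sp[2]-f[2]-2)%np.pi+2,"t %.1f"%arm.get_state()["time"])
E
python3 fin.py middle M5 586.5 -130.2 .685 -.12
python3 -c "
import cv2
cv2.imwrite('pics/o7.png',cv2.resize(cv2.imread('pics/M5.png')[80:280,210:450],(480,400)))"
```

```text
w 33.73
rot False [ 0.4 -0.8 -5. ] [-0.03  0.05  0.1 ] w 33.69
a 2.2868710446575813
hit False
w 10.2 [ 584.7 -129.9   80.1] [-0.6 -0.5  2.2]
[(2.49, -0.039), (2.69, -0.052), (2.89, 0.004), (3.09, 0.075), (3.29, 0.01), (3.49, 0.123), (3.69, 0.108), (3.7, 0.194)]
F [-1.1 -8.3  4.7] t 147.8
key [ 5.85397e+02 -1.32831e+02 -1.00000e-03] iou 0.907 seat-frame -1.4 -2.9 screw 0.00
key-seat angle 3.1427949370653954 t 150.1
```

View pics/o7.png

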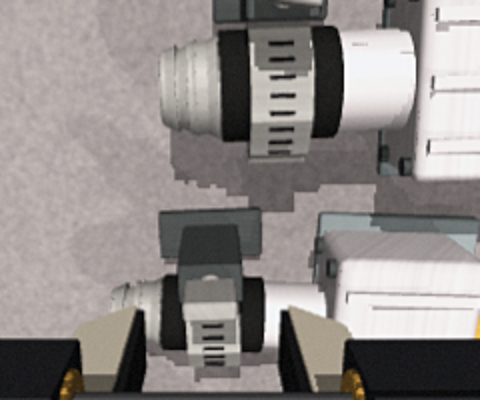

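```bash
python3 fin.py small S5 580.7 -271.6 .669 -.12
python3 -c "
import cv2
cv2.imwrite('pics/o8.png',cv2.resize(cv2.imread('pics/S5.png')[80:280,210:450],(480,400)))"
```

```text
w 34.04
rot False [ 0.4 -0.7 -7.2] [-0.19  0.13 -0.03] w 34.28
a 2.276111072219796
hit False
w 9.5 [ 578.2 -272.3   80.2] [-0.8 -0.1  2.5]
[(2.48, 0.002), (2.68, -0.011), (2.88, 0.039), (3.08, 0.116), (3.28, 0.142), (3.48, 0.157), (3.68, 0.202), (3.7, 0.252)]
F [  1.  -11.    2.5] t 160.9
key [ 5.78417e+02 -2.77180e+02 -1.80000e-02] iou 0.865 seat-frame -1.4 -4.9 screw -0.01
key-seat angle 3.133260890040515 t 163.2
```

View pics/o8.png

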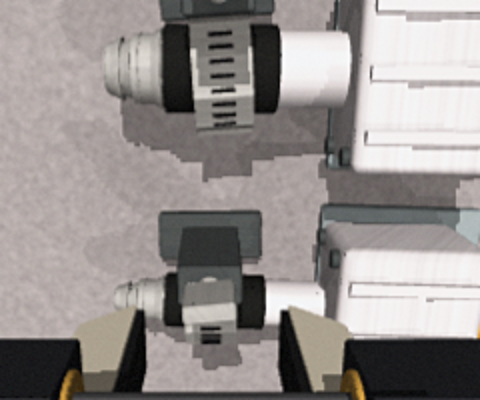

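```bash
python3 - <<'E'
from lib import *
i=np.load("L3i.npy",allow_pickle=True).item()
px=lambda u,v:(200+u/2.5,80+v/2.5)
b=back(i,px(241,162),75); e0=back(i,px(248,95),25); e1=back(i,px(393,120),25); c=back(i,px(314,158),25)
y=np.arctan2(*(e1-e0)[1::-1]); print("ball",b,"yaw",y,"block",c, np.arctan2(*(c-b)[1::-1]), np.linalg.norm((c-b)[:2]))
y=float(y); u=np.array([np.cos(y),np.sin(y)]); q=quat(y+np.pi/2); P=lambda d:b[:2]+u*d
arm.set_gripper(0); arm.goto([*P(-50),140],q); print(arm.move_straight([*P(-50),66],speed=120,stop_force=10))
r=arm.move_straight([*P(55),66],speed=60,stop_force=8); st=arm.get_state(); d=(st["tool_pos"][:2]-b[:2])@u; print(r,d,st["ft_force"].round(1),st["time"])
arm.move_straight([*P(d-15),66],speed=80); arm.move_straight([*P(d-15),170],speed=150)
arm.goto([560,60,230],quat(0)); i,im=shot("wrist","E1"); a=cv2.resize(im,(400,250)); j,im2=shot("scene","E2"); 
cv2.imwrite("pics/o9.png",np.hstack([cv2.resize(im[:300],(400,188)),cv2.resize(im2[90:278,170:420],(400,300))[:188*1]])[:,:,::-1]); cv2.imwrite("pics/o9.png",np.vstack([cv2.resize(im[:260],(640,260)),cv2.resize(im2[90:300,160:480],(480,315),interpolation=cv2.INTER_CUBIC) if 0 else cv2.resize(im2[90:300,160:480],(640,340))])[:,:,::-1]); print(arm.get_state()["time"])
E
```

```text
ball [594.12032156  85.77876873  75.        ] yaw -0.09622230491679404 block [624.18925996  83.65435859  25.        ] -0.07053411454117287 30.14389117285281
False
True 33.458003752722774 [-1.3  1.1  1.5] 167.35
169.8
```

View pics/o9.png

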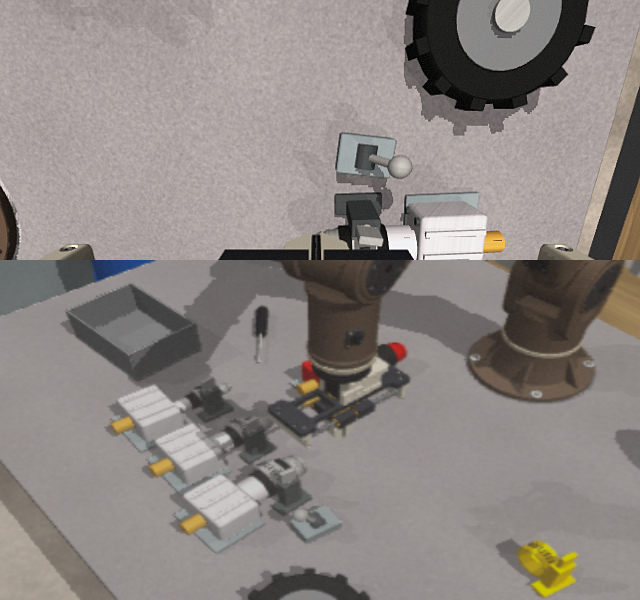

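```bash
python3 - <<'E'
from lib import *
i=camera_info("wrist"); b=back(i,(400,166),75); print(b,np.linalg.norm(b[:2]-[594.1,85.8]))
lookkey("large","L9"); arm.goto([500,60,260],quat(0)); print(arm.get_state()["time"])
E
```

```text
[651.96548661  79.84403166  75.        ] 58.171196476087026
key [6.17489e+02 9.41500e+00 5.40000e-02] iou 0.649 seat-frame -0.1 -1.0 screw 0.01
170.8583
```

```bash
python3 -c "
import cv2
cv2.imwrite('pics/o10.png',cv2.resize(cv2.imread('pics/L9.png')[120:290,210:450],(600,425)))"
```

```text
(no output)
```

View pics/o10.png

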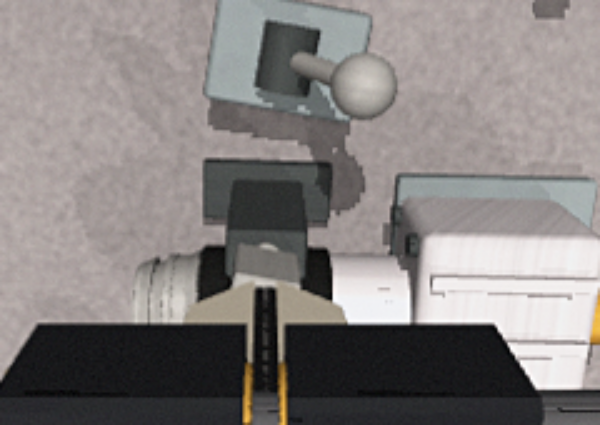

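The large band is straight at (268,275) and its key is turned about 3.2 rad. The closed fingers hide part of the key, which explains the poor fit. The lever leans to the far side, with its ball at (363,85).

```bash
python3 -c "
from workcell import arm
print(arm.sign_off(), arm.get_state()['time'])"
```

```text
the job is handed in; nothing more can be done
the job is handed in; nothing more can be done
```

All three bands were on the bench. Each is now on the sleeve of its own stub with its key turned until it resisted, and the air lever was then pushed right over. I handed the job in after about 171 s, with the robot clear.

- **Position:** each band was centred sideways by feeling for both edges of its sleeve. In the last pictures all three sit straight and wholly on the black sleeve.
- **Snugness:** the keys read about 3.28 rad (large), 3.14 (middle) and 3.13 (small). Torque rose to about 0.14–0.25 N m at the end of each turn. The expected stop is about 3.2, and the difference is within what I trust the key fit to.
- **Lever:** the ball moved 58 mm, against about 57.5 mm for full travel, and it met its stop.

Checks that failed or disagreed:
- **Camera fit:** it put the ring centres about 5 mm off, so the large band caught on the sleeve twice before the sideways feeling corrected it.
- **Skewed bands:** the middle and small bands twisted about 0.2 rad during their first tightening. I loosened them, straightened them and tightened them again.
- **Last look at the large key:** the shut fingers hid part of it, so that fit was poor (0.65). I relied on the picture and the earlier reading.

The bin, wheel and screwdriver look undisturbed as far as the last views show them. The tin was out of those views, and I never worked beside it.

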